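# Send an empty shaker through the returns flap

### The job

The empty square shaker lying on the bench is going back for refilling: lay it on the sill of the steel returns hatch, lengthways in front of the flap, and let go of it. Then push it from behind through the sprung flap, with nothing gripping it, until it slides down into the collecting tub and the flap has swung shut behind it. Leave the other things on the bench where they are.

Things in the scene. Friction and masses are not known exactly. Their poses are not given: they have to be found in the camera images.
- shaker_mid (a point): Centre of the empty square shaker: clear glass jar, white label, round black cap 50 mm across, lying on its side. 150 mm long in all (square body 118 mm), 55 x 55 mm in section, 0.2 to 0.42 kg. x runs along its length towards the cap, z up while it lies as at the start; centre 27.5 mm above its underside. Either end may go first.
- hatch_mouth (a point): Middle of the opening of the steel returns hatch (fixed), at sill level, in the plane of the flap. x points inward, the way to push; y left; z up. Before it the flat sill, 140 mm above the bench: x -170 to 0 mm, 148 mm free between two side lips 10 mm high. Opening 100 mm wide (y -50 to 50), 107 mm high. Sill and lips together 160 mm wide.
- ledge_edge (a point): Inner edge of the flat floor, level with the sill, 60 mm behind the flap; axes as hatch_mouth. A smooth slide falls from here at 40 degrees into a grey open-topped tub (x 60 to 370 mm behind the flap, 148 mm wide, floor 120 mm below). A shaker tips only once its middle is past this edge, and may then hang there under the flap until its back end is pushed 0 to 25 mm past the flap's plane.
- hood_top (a point): Middle of the front top edge of the hood over the opening, 121 mm above the sill; axes as hatch_mouth. Hood 160 mm wide, 110 mm deep; roof 8 mm thick, clear at the back. An upright gripper body meets this edge before the shaker is in far enough; fingers leaned to point forward and down at 45 degrees can reach about 30 mm past the flap.
- flap (a joint): Angle of the flap, rad: 0 shut (hanging upright), growing as it swings inward and up, stop at 1.5. Aluminium plate 96 mm wide, 100 mm high, hinged along its top edge 107 mm above the sill. Opens inward only; a spring shuts it: about 0.3 N at the lower edge starts it, about 1.2 N holds it at 1.2 rad.

How it is judged:
By the outcome, as a careful person would: the job done as asked, in the order asked, and still so for the second after the job is handed in, with the robot touching nothing.
It also fails if it takes over 54 s, if anything falls off the work surface, if the arm or the gripper's body presses on something with over 40 N, if the wrist force passes 120 N, or if a joint passes its speed limit or range.

### The arm

A 6-joint arm with a two-finger parallel gripper is mounted at the origin on the work surface. World frame = base frame: x ahead of the robot, y to its left, z up, the work surface at z = 0. Lengths are in mm, angles in rad, forces in N, time in s.
With the tool pointing down it reaches from about 275 to 1000 mm from the base axis. Payload 8.4 kg.
Tool frame: the origin (TCP) lies at the centre of the arm's flange, where the gripper is bolted on; the fingertips stand 173 mm ahead of it and the grasp point (between the pads) lies 155 mm ahead of it; z points along the fingers, y is the direction in which the jaws open and shut (so a half turn about z gives the same grasp; the last joint's range is limited). The gripper opens to 85 mm and grips with 20 to 120 N. Pads are 22 mm wide; open, the fingers measure 114 mm over their backs; the gripper's body (76 mm by 85 mm) begins 54 mm behind the grasp point. The pads swing forward as they close: fully open they stand 13 mm farther back than shut.
Start: joints at [-1.228, 0.353, 1.633, -0, 1.155, -0.002], TCP at [211.254, -588.219, 404.681] pointing down, gripper open.
Joint ranges: [-2.63, 2.63], [-0.92, 2.1], [0.06, 2.66], [-1.3, 4.44], [0, 2.69], [-3.02, 3.02]. Speed limits (rad/s): [2.22, 2.22, 2.79, 3.14, 3.14, 3.14].

### API

Orientations are given as [roll, pitch, yaw] about the fixed x, y, z axes, in that order (R = Rz(yaw) Ry(pitch) Rx(roll)).
In Python, from rig import sense, grab_frame, camera_model, sign_off gives the robot as it stands. The module is installed in compiled form; this text tells all that it offers.
- The arm moves only by the tool step_arm, never from a script. Its argument "commands" is a list of rows, each a list of 3 entries, a list of its own where there are three numbers: the shift along the tool's x, y, z in mm, then the turn about the tool's z in rad, then the opening, from 0 (shut) to 1 (fully open). A call has 1 to 20 rows; each row shifts and turns the pose as measured when the row begins, along the tool's axes as they then stand; what a row does not reach is not made up. A row lasts 1/8 s, in which the tool goes at most 62.5 mm and 10.7 degrees, less where a joint would pass 70% of its speed; a pose out of reach is approached as far as the arm can. A call with a gripper value outside its range is refused whole. The fingers move at their own pace and stop on an object; "force" is the grip in N (left out, the last holds). Time passes only in rows, so rows that do not move let the fingers close. It gives the time, the measured TCP pose, the force and the opening at its end, in the units of the state.
- sense(): the state, without advancing time (a new reading comes with each control period).
- grab_frame(name): name is "side" or "top"; returns the picture (384x512x3 uint8, blue, green, red); there is no depth.
- camera_model(name): a dict with "fx", "fy", "cx", "cy" (pixels), "R" (3x3) and "t" (3): a world point X has camera coordinates R X + t. Camera axes: x right, y down, z forward; pixel columns grow to the right and rows downward; lengths in mm; the calibration is good to about 2 mm. A picture is of the moment at which its call begins. camera_model takes no time and is no camera call.
- sign_off(): hands the job in, once; it reports no verdict.
The state is a dict: "clock": time; "qpos": joint angles; "qvel": joint speeds; "joint_efforts": joint torques, N m; "eef_pos": TCP position; "tcp_rot": TCP orientation; "contact_force": force on the tool from outside, world axes, zero at the start; "wrist_torque": the same for the moment, N m; "opening": opening from 0.0 (shut) to 1.0 (fully open).
Only numpy, scipy, OpenCV 4.12 (cv2) and the standard library are available. Lean on these libraries where they do the work, as an engineer would, in place of code of your own. Each camera call takes 0.05 s, during which the arm holds its last target. There are 200 camera calls.

## Working session

There is one attempt and no reset: what is moved stays moved. The work goes in short steps, Python scripts to look and compute and a tool call to move; the robot and the scene stay as the last step left them, time stands still between calls to the robot, and variables do not carry over. Pictures are saved under pics/ and viewed, about 8 in all and at most 12, crops included, and the job is handed in when it is done.

Besides the shell and the picture viewer there is one more tool, called after "Request:" as name(argument=value, ...) on one line, values as JSON. step_arm: Moves the arm, as the interface text tells. Its arguments: {"type":"object","properties":{"commands":{"type":"array","items":{"type":"array"}},"force":{"type":"number"}},"required":["commands"]}

```bash
mkdir -p pics
python3 - <<'E'
from rig import *
import cv2
for n in("side","top"):
    cv2.imwrite(f"pics/{n}0.png",grab_frame(n)); m=camera_model(n); print(n,m)
print(sense())
E
```

```text
side {'fx': 396.27185023100725, 'fy': 396.27185023100725, 'cx': 260.4738748034012, 'cy': 191.17243244856598, 'R': array([[-0.88850267, -0.45873306, -0.01126898],
       [-0.25910115,  0.52180904, -0.81276191],
       [ 0.37872102, -0.71922132, -0.58248699]]), 't': array([574.5977412 , 296.54931133, 884.68473657])}
top {'fx': 434.94112667841284, 'fy': 434.94112667841284, 'cx': 266.07875367682396, 'cy': 188.27136586750504, 'R': array([[-0.00109594, -0.99992689,  0.01204246],
       [-0.98086741, -0.00126946, -0.19467281],
       [ 0.19467387, -0.0120254 , -0.98079431]]), 't': array([  21.63030319,  635.38545076, 1062.78739772])}
{'clock': 0.1, 'qpos': array([-1.22839532e+00,  3.53601657e-01,  1.63404603e+00,  1.10288302e-05,
        1.15522248e+00, -2.39859491e-03]), 'qvel': array([-0.00060043, -0.00096593, -0.00233936,  0.00039694,  0.00045665,
        0.00037813]), 'joint_efforts': array([-2.11855964e-03, -6.06361985e+01, -3.42820966e+01, -2.77294134e-05,
        3.94976931e-03, -1.47235875e-05]), 'eef_pos': array([ 211.18802864, -588.01875842,  404.02827934]), 'tcp_rot': array([-3.14031517e+00, -1.31486196e-05,  3.44795139e-01]), 'contact_force': array([0.36399585, 0.02061654, 0.95440011]), 'wrist_torque': array([-0.01614339, -0.02614694, -0.03269182]), 'opening': 1.0007462894642751}
```

View pics/side0.png

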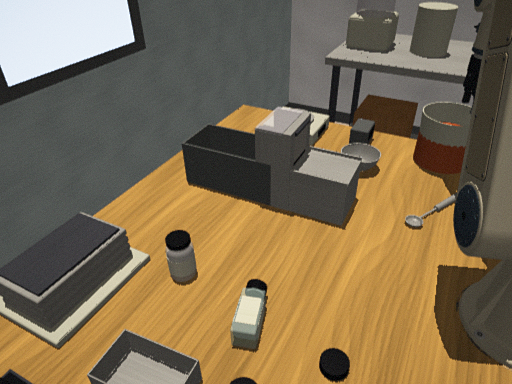

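View pics/top0.png

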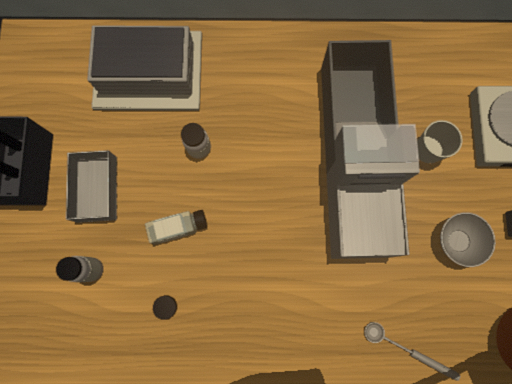

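Run:
```python
import cv2,numpy as np
t=cv2.imread("pics/top0.png"); s=cv2.imread("pics/side0.png")
a=cv2.resize(t[110:265,325:425],None,fx=3.8,fy=3.8,interpolation=cv2.INTER_CUBIC)
b=cv2.resize(t[200:250,140:215],None,fx=5,fy=5,interpolation=cv2.INTER_CUBIC)
c=cv2.resize(s[270:355,220:280],None,fx=4,fy=4,interpolation=cv2.INTER_CUBIC)
o=np.zeros((595,800,3),np.uint8)
o[:a.shape[0],:a.shape[1]]=a; o[:250,400:775]=b; o[252:252+c.shape[0],400:400+c.shape[1]]=c
cv2.imwrite("pics/crop1.png",o)
```

```text
(no output)
```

View pics/crop1.png

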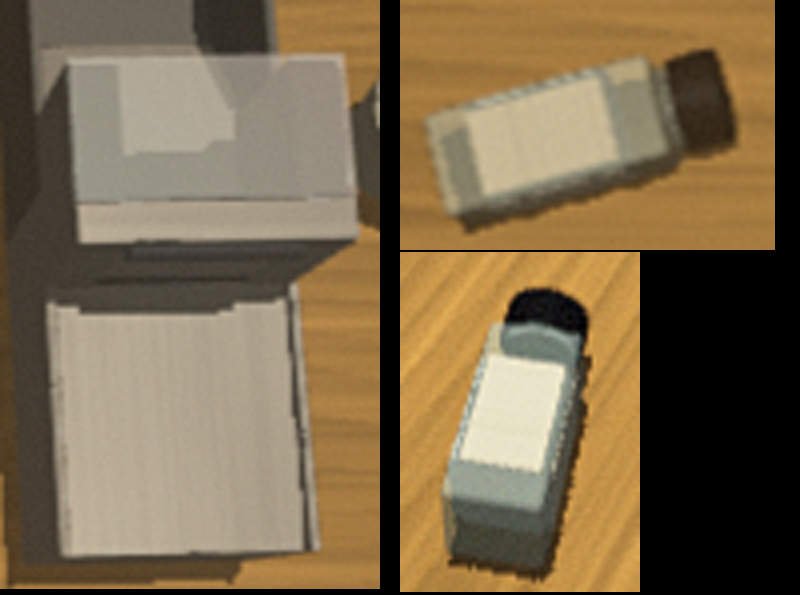

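```bash
cat > h.py <<'E'
import numpy as np
from rig import *
def cast(n,u,v,z):
    m=camera_model(n);R=np.array(m["R"]);t=np.array(m["t"]);C=-R.T@t
    d=R.T@np.array([(u-m["cx"])/m["fx"],(v-m["cy"])/m["fy"],1]);return C+d*(z-C[2])/d[2]
def crop(n,p,o,f,z): # crop pixel p, crop origin o, scale f
    return cast(n,(p[0]+.5)/f-.5+o[0],(p[1]+.5)/f-.5+o[1],z)
E
python3 - <<'E'
from h import *
np.set_printoptions(precision=1,suppress=True)
o=(325,110)
def show(k,a,b):
    d=b-a; print(k,a,b,"mid",(a+b)/2,"len",np.hypot(*d[:2]),"ang",np.arctan2(d[1],d[0]).round(4))
P=lambda p,z:crop("top",p,o,3.8,z)
show("sillfront z150",P((318,549),150),P((60,555),150))
show("sillfront z140",P((318,549),140),P((60,555),140))
show("hoodfront",P((357,239),261),P((78,241),261))
show("hoodback",P((345,55),261),P((68,60),261))
show("right edge",P((318,549),150),P((295,290),150))
show("left edge",P((60,555),150),P((47,303),150))
S=lambda p,z:crop("top",(p[0]-400,p[1]),(140,200),5,z)
show("sh left edge",S((428,120),55),S((650,57),55)); show("sh right edge",S((455,214),55),S((675,155),55))
show("sh right edge z0",S((465,230),0),S((680,165),0))
show("cap end",S((716,50),27),S((735,142),27)); show("sh back",S((428,120),55),S((455,214),55))
show("axis",(S((428,120),55)+S((455,214),55))/2,S((726,96),27))
C=lambda p,z:crop("side",(p[0]-400,p[1]-252),(220,270),4,z)
show("side back top",C((450,487),55),C((545,508),55)); show("side label axis",C((498,465),55),C((530,358),55))
show("side back bottom",C((452,555),0),C((540,570),0))
E
```

```text
sillfront z150 [ 462.6 -307.2  150. ] [ 459.1 -149.2  150. ] mid [ 460.9 -228.2  150. ] len 158.06955513792906 ang 1.5931
sillfront z140 [ 463.1 -310.6  140. ] [ 459.5 -151.   140. ] mid [ 461.3 -230.8  140. ] len 159.6256524913881 ang 1.5931
hoodfront [ 630.8 -303.2  261. ] [ 629.4 -145.2  261. ] mid [ 630.1 -224.2  261. ] len 157.9544869226293 ang 1.5799
hoodback [ 739.9 -303.8  261. ] [ 736.4 -143.4  261. ] mid [ 738.2 -223.6  261. ] len 160.48575550351316 ang 1.5928
right edge [ 462.6 -307.2  150. ] [ 624.1 -303.2  150. ] mid [ 543.4 -305.2  150. ] len 161.48495468065843 ang 0.0251
left edge [ 459.1 -149.2  150. ] [ 615.5 -146.4  150. ] mid [ 537.3 -147.8  150. ] len 156.45070605366683 ang 0.0178
sh left edge [544.4 330.4  55. ] [577.  218.4  55. ] mid [560.7 274.4  55. ] len 116.72122649812069 ang -1.2882
sh right edge [496.7 314.3  55. ] [526.6 204.   55. ] mid [511.6 259.1  55. ] len 114.30460643013208 ang -1.3061
sh right edge z0 [492.2 322.4   0. ] [526.7 209.5   0. ] mid [509.4 265.9   0. ] len 118.05084176884891 ang -1.2743
cap end [584.8 188.3  27. ] [536.2 177.1  27. ] mid [560.5 182.7  27. ] len 49.909498165480066 ang -2.9142
sh back [544.4 330.4  55. ] [496.7 314.3  55. ] mid [520.6 322.4  55. ] len 50.43482535949661 ang -2.8155
axis [520.6 322.4  55. ] [560.4 182.4  27. ] mid [540.5 252.4  41. ] len 145.5053506639327 ang -1.2936
side back top [541.5 330.4  55. ] [491.8 319.1  55. ] mid [516.6 324.8  55. ] len 50.91550539492305 ang -2.9192
side label axis [525.8 307.5  55. ] [544.2 238.   55. ] mid [535.  272.8  55. ] len 71.84479022328061 ang -1.3127
side back bottom [541.4 334.   -0. ] [495.2 320.5   0. ] mid [518.3 327.3  -0. ] len 48.16824284670795 ang -2.8574
```

Request:
step_arm(commands=[[[35,-40,0],0,1],[[35,-40,0],0,1],[[35,-40,0],0,1],[[35,-40,0],0,1],[[35,-40,0],0,1],[[35,-40,0],0,1],[[35,-40,0],0,1],[[35,-40,0],0,1],[[35,-40,0],0,1],[[35,-40,0],0,1],[[35,-40,0],0,1],[[35,-40,0],0,1],[[35,-40,0],0,1],[[35,-40,0],0,1],[[35,-40,0],0,1],[[35,-40,0],0,1],[[35,-40,0],0,1]])

```text
clock: 2.22
eef_pos: [548.9, 277.5, 402.4]
tcp_rot: [-3.141, 0.0, 0.34]
contact_force: [0.2, 0.1, 0.9]
opening: 1.004
```

Request:
step_arm(commands=[[[0,0,0],-0.18,1],[[0,0,0],-0.18,1],[[0,0,0],-0.18,1],[[0,0,0],-0.18,1],[[0,0,0],-0.18,1],[[0,0,0],-0.18,1],[[0,0,0],-0.18,1],[[0,0,0],-0.18,1]])

```text
clock: 3.22
eef_pos: [548.7, 281.8, 397.8]
tcp_rot: [-3.135, -0.0, 1.83]
contact_force: [1.3, -1.0, 0.2]
opening: 0.998
```

Request:
step_arm(commands=[[[-13,-8,20],-0.017,1],[[-12,-8,40],0,1],[[0,0,40],0,1],[[0,0,30],0,1],[[0,0,0],0,1]])

```text
clock: 3.85
eef_pos: [538.4, 252.2, 264.0]
tcp_rot: [-3.134, -0.0, 1.851]
contact_force: [0.5, 0.1, 0.4]
opening: 0.998
```

Run:
```python
from h import *
import cv2
t=grab_frame("top");s=grab_frame("side")
o=np.zeros((400,800,3),np.uint8)
o[:]=np.hstack([cv2.resize(t[170:270,110:210],(400,400)),cv2.resize(s[240:360,180:300],(400,400))])
cv2.imwrite("pics/c2.png",o); q=sense(); print(q["eef_pos"],q["tcp_rot"],q["qpos"])
```

```text
[539.61723036 252.84962376 266.63338805] [-3.13885448e+00 -8.34628759e-04  1.85094256e+00] [4.35319148e-01 4.70229344e-01 1.80447720e+00 1.63326280e-03
 8.69463049e-01 1.54116321e-01]
```

View pics/c2.png

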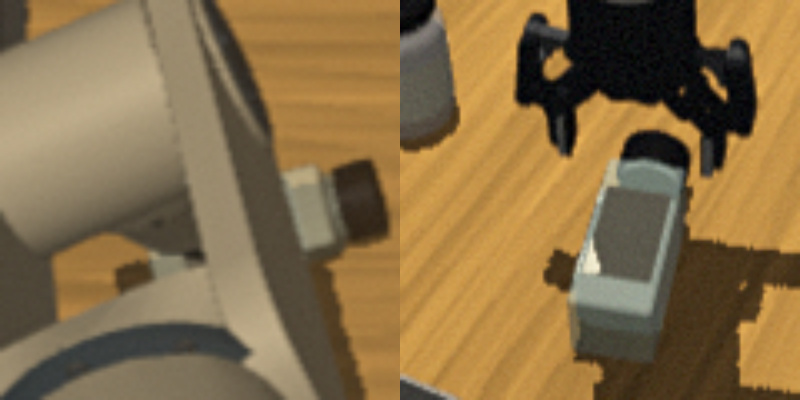

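The gripper stands centred over the jar, one finger either side (side crop around (560,140) and (710,160)), with the cap end under it. I'll descend and grasp.

Request:
step_arm(commands=[[[0,0,30],0,1],[[0,0,30],0,1],[[0,0,20],0,1],[[0,0,4],0,1],[[0,0,0],0,0],[[0,0,0],0,0],[[0,0,0],0,0],[[0,0,0],0,0],[[0,0,0],0,0],[[0,0,0],0,0]], force=40)

```text
clock: 5.2
eef_pos: [543.9, 255.2, 190.2]
tcp_rot: [3.13, -0.003, 1.851]
contact_force: [0.6, -0.1, -2.8]
opening: 0.642
```

Request:
step_arm(commands=[[[0,0,-20],0,0],[[0,0,-40],0,0],[[0,0,-50],0,0],[[0,0,-50],0,0],[[0,0,-50],0,0],[[0,0,0],-0.16,0],[[0,0,0],-0.16,0],[[0,0,0],-0.16,0],[[0,0,0],-0.16,0],[[0,0,0],-0.16,0],[[0,0,0],-0.16,0],[[0,0,0],-0.16,0],[[0,0,0],-0.16,0],[[0,0,0],0,0]])

```text
clock: 6.95
eef_pos: [537.9, 252.1, 426.4]
tcp_rot: [3.131, 0.022, -3.112]
contact_force: [0.0, 1.3, -3.9]
opening: 0.64
```

Run:
```python
from h import *
q=sense(); print(q)
```

```text
{'clock': 6.95, 'qpos': array([ 4.35419113e-01,  2.78765577e-01,  1.68777816e+00,  1.34450875e-03,
        1.15060567e+00, -1.16576385e+00]), 'qvel': array([-0.00041524, -0.01217215, -0.00110806, -0.00040803,  0.00639041,
        0.04437491]), 'joint_efforts': array([-3.81949494e-04, -5.74395454e+01, -3.62171638e+01,  7.78404559e-03,
       -1.60674560e-01, -1.29833501e+00]), 'eef_pos': array([537.85978291, 252.09398906, 426.38959162]), 'tcp_rot': array([ 3.1308189 ,  0.0219759 , -3.11185787]), 'contact_force': array([ 0.03225294,  1.30905508, -3.90240142]), 'wrist_torque': array([-0.00397685, -0.02628768,  0.00849211]), 'opening': 0.6399828666905959}
```

Request:
step_arm(commands=[[[1,-25,0],0.01,0],[[1,-48,0],0,0],[[1,-48,0],0,0],[[1,-48,0],0,0],[[1,-48,0],0,0],[[1,-48,0],0,0],[[1,-48,0],0,0],[[1,-48,0],0,0],[[1,-48,0],0,0],[[1,-45,0],0,0],[[0,-25,0],0,0],[[0,0,0],0,0],[[0,0,0],0,0]])

```text
clock: 8.57
eef_pos: [524.3, -241.0, 430.3]
tcp_rot: [3.129, 0.032, 3.108]
contact_force: [-0.2, 0.2, -4.7]
opening: 0.636
```

Run:
```python
from h import *
import cv2
t=grab_frame("top");s=grab_frame("side")
o=np.hstack([cv2.resize(t[110:270,310:440],(400,492)),cv2.resize(s[70:230,230:360],(400,492))])
cv2.imwrite("pics/c3.png",o)
for i in range(3):
  grab_frame("top");q=sense(); print(q["eef_pos"],q["tcp_rot"],q["contact_force"],q["qpos"])
```

```text
[ 524.53274948 -240.53037577  430.20803735] [3.12937304 0.03228239 3.11043849] [-0.05798345  0.93986487 -3.4172625 ] [-0.43960114  0.24844818  1.71975548  0.02634782  1.14874292 -1.98993784]
[ 524.59005969 -240.54008263  430.16119938] [3.12937628 0.03224501 3.11077814] [ 0.73908299 -0.08746225 -3.73034472] [-0.43957112  0.24859015  1.71967536  0.02633695  1.14872144 -1.99024386]
[ 524.60484246 -240.59389809  430.08142478] [3.12938875 0.03215071 3.11099504] [ 0.43199069 -0.5406058  -2.91056943] [-0.43963227  0.24874217  1.7196572   0.02629138  1.14867539 -1.99050513]
```

View pics/c3.png

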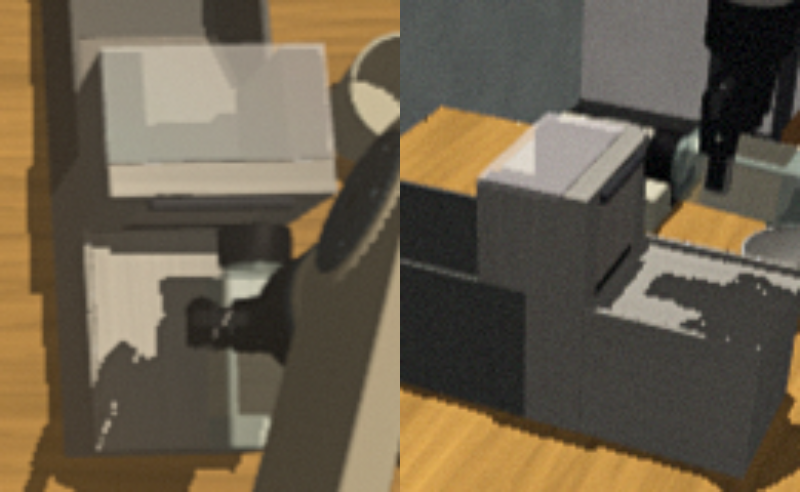

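Request:
step_arm(commands=[[[-7,7,0],-0.052,0],[[-6,7,10],0,0],[[0,0,30],0,0],[[0,0,25],0,0],[[0,0,15],0,0],[[0,0,0],0,0],[[0,0,0],0,0]])

```text
clock: 9.7
eef_pos: [543.4, -221.4, 347.3]
tcp_rot: [3.131, 0.034, -3.113]
contact_force: [0.1, -0.5, -3.6]
opening: 0.639
```

Run:
```python
from h import *
q=sense(); print(q["eef_pos"],q["tcp_rot"],q["contact_force"],q["qpos"])
```

```text
[ 543.36488155 -221.42888317  347.33362638] [ 3.13072802  0.03375945 -3.11324636] [ 0.08401293 -0.54616275 -3.55802653] [-0.39639319  0.34847688  1.78050708  0.02854619  0.98651063 -2.01115542]
```

Request:
step_arm(commands=[[[4,-5,6],0.007,0],[[0,0,4],0,0],[[0,0,2],0,0],[[0,0,0],0,0]])

```text
clock: 10.2
eef_pos: [540.1, -227.3, 336.3]
tcp_rot: [3.132, 0.037, -3.121]
contact_force: [-1.5, -0.8, -3.4]
opening: 0.635
```

Request:
step_arm(commands=[[[0,0,3],0,0],[[0,0,0],0,0]])

```text
clock: 10.45
eef_pos: [540.3, -227.3, 333.3]
tcp_rot: [3.132, 0.037, -3.121]
contact_force: [0.0, -0.0, -3.6]
opening: 0.639
```

Request:
step_arm(commands=[[[0,0,3],0,0],[[0,0,0],0,0]])

```text
clock: 10.7
eef_pos: [541.0, -227.5, 331.0]
tcp_rot: [3.133, 0.039, -3.121]
contact_force: [0.2, 0.0, -2.2]
opening: 0.641
```

Request:
step_arm(commands=[[[0,0,2],0,0],[[0,0,1],0,0],[[0,0,0],0,0]])

```text
clock: 11.08
eef_pos: [541.7, -227.6, 329.3]
tcp_rot: [3.134, 0.041, -3.121]
contact_force: [-0.7, 0.1, 1.3]
opening: 0.639
```

Request:
step_arm(commands=[[[0,0,0],0,0.72],[[0,0,0],0,0.8],[[0,0,0],0,0.95],[[0,0,0],0,1],[[0,0,-20],0,1],[[0,0,-40],0,1],[[0,0,-50],0,1],[[0,0,-40],0,1],[[0,0,0],0,1]])

```text
clock: 12.2
eef_pos: [535.2, -228.8, 482.1]
tcp_rot: [3.133, 0.038, -3.121]
contact_force: [-0.7, 0.0, -0.7]
opening: 1.0
```

Run:
```python
from h import *
import cv2
t=grab_frame("top");s=grab_frame("side")
o=np.hstack([cv2.resize(t[110:270,310:440],(400,492)),cv2.resize(s[70:230,230:360],(400,492))])
cv2.imwrite("pics/c4.png",o)
q=sense(); print(q["eef_pos"],q["tcp_rot"],q["contact_force"],q["qpos"])
```

```text
[ 534.48977889 -228.44878347  478.48266893] [ 3.13019707  0.0331787  -3.12111017] [-0.0269328 -0.221912  -0.0854944] [-0.41356917  0.21588844  1.65330616  0.02562105  1.24718463 -2.01287849]
```

View pics/c4.png

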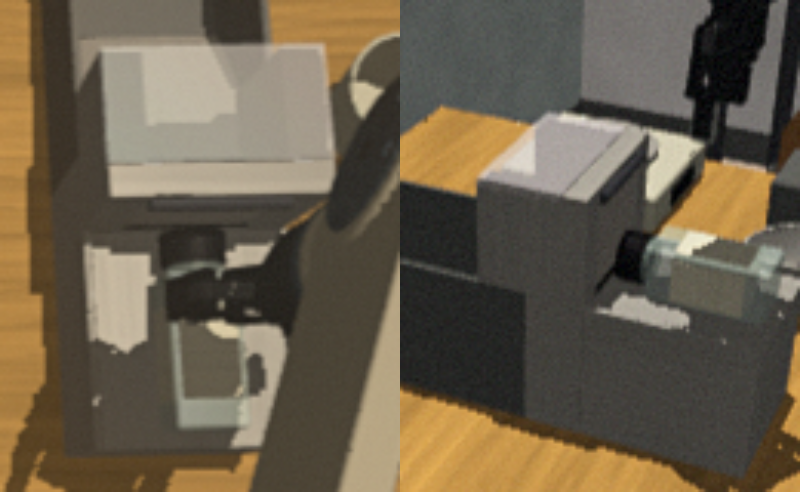

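Top crop: the jar lies lengthways on the sill, back end at (178–247, ~425), cap about (195,245), just short of the flap; the side crop agrees. Rows cannot lean the tool directly, so I'll try to gain a forward lean by driving to the upper reach limit in the hatch's direction, clear of everything.

Request:
step_arm(commands=[[[0,25,0],0,0],[[0,45,0],0,0],[[0,45,0],0,0],[[0,45,0],0,0],[[0,45,0],0,0],[[0,30,0],0,0],[[0,0,0],0,0]])

```text
clock: 13.18
eef_pos: [527.1, 13.3, 467.9]
tcp_rot: [3.127, 0.013, -3.123]
contact_force: [-0.3, -0.3, 0.1]
opening: 0.001
```

Request:
step_arm(commands=[[[0,0,-40],0,0],[[0,0,-50],0,0],[[0,0,-50],0,0],[[0,0,-50],0,0],[[0,0,-50],0,0],[[0,0,-50],0,0],[[0,0,-50],0,0],[[0,0,-50],0,0],[[0,0,-50],0,0]])

```text
clock: 14.3
eef_pos: [529.5, -0.0, 904.5]
tcp_rot: [3.13, -0.014, -3.128]
contact_force: [0.5, -0.5, 0.3]
opening: 0.001
```

Run:
```python
from h import *
P=lambda p,z:cast("top",(p[0]+.5)/3.077-.5+310,(p[1]+.5)/3.075-.5+110,z)
np.set_printoptions(precision=1,suppress=True)
for p in((178,430),(247,422),(165,300)):print(P(p,195))
for p in((158,235),(222,232)):print(P(p,167))
q=sense(); print(q["eef_pos"],q["tcp_rot"],q["qpos"].round(3))
```

```text
[ 470.8 -201.7  195. ]
[ 476.5 -252.   195. ]
[ 565.6 -196.6  195. ]
[ 620.1 -200.1  167. ]
[ 622.5 -249.3  167. ]
[529.5  -0.  904.5] [ 3.1 -0.  -3.1] [-0.   0.1  0.8  0.   2.2 -1.6]
```

Request:
step_arm(commands=[[[0,0,-50],0,0],[[0,0,-50],0,0],[[0,0,-50],0,0],[[0,0,-50],0,0]])

```text
clock: 14.8
eef_pos: [507.8, -5.5, 1054.6]
tcp_rot: [3.13, -0.028, -3.132]
contact_force: [-48.3, -0.4, -7.1]
opening: 0.005
```

Run:
```python
from h import *
q=sense(); print(q["eef_pos"],q["tcp_rot"],q["qpos"].round(3))
```

```text
[ 507.84869702   -5.52457198 1054.56436485] [ 3.13014341 -0.02813334 -3.13179088] [-0.017  0.422  0.058  0.024  2.69  -1.576]
```

Request:
step_arm(commands=[[[0,0,20],0,0],[[0,0,40],0,0],[[0,0,40],0,0],[[0,0,0],0,0]])

```text
clock: 15.3
eef_pos: [511.2, -8.2, 946.2]
tcp_rot: [3.131, -0.036, -3.136]
contact_force: [0.3, 0.8, 0.6]
opening: -0.002
```

```bash
cat > fk.py <<'E'
import numpy as np
from rig import sense
D=[(.3536,1.634,1.1552,624.8,404.0),(.47023,1.80448,.86946,595.9,266.6),(.27877,1.68778,1.1506,594,426.4),(.24876,1.71968,1.1487,577.2,430.2),
(.34848,1.78051,.98651,586.7,347.3),(.21589,1.65331,1.24718,581.7,478.5),(.422,.058,2.69,507.9,1054.6)]
q=sense();D.append((*q["qpos"][[1,2,4]],np.hypot(*q["eef_pos"][:2]),q["eef_pos"][2]))
def row(q2,q3,q5):
    a=q2+q3;s=a+q5;S,C=np.sin,np.cos
    return [[1,0,S(q2),S(a),C(a),S(s)],[0,1,C(q2),C(a),-S(a),C(s)]]
A=np.vstack([row(*d[:3]) for d in D]);b=np.hstack([d[3:] for d in D])
P=np.linalg.lstsq(np.vstack([A,[0,0,0,0,0,.01]]),np.append(b,.01*150),rcond=None)[0]
def fk(q2,q3,q5): return np.array(row(q2,q3,q5))@P
if __name__=="__main__":
    np.set_printoptions(precision=2,suppress=True)
    print(P,(A@P-b)); print(q["eef_pos"],q["tcp_rot"],q["qpos"],q["contact_force"])
    for q3 in(.3,.6,.9,1.2):
        print(q3,"boundary",fk(.45-q3,q3,2.69),"lean45",fk(-.335-q3,q3,2.69))
E
python3 fk.py
```

```text
[  0.23 296.45 567.29 494.37  58.45 170.97] [ 0.05  0.09 -0.04  0.08  0.14  0.01  0.04 -0.17  0.08  0.01 -0.3  -0.05
 -0.03 -0.02  0.06  0.05]
[511.21  -8.19 946.19] [ 3.13 -0.04 -3.14] [-0.02  0.17  0.74  0.01  2.28 -1.59] [0.29 0.79 0.6 ]
0.3 boundary [ 352.94 1106.13] lean45 [-322.56 1118.51]
0.6 boundary [ 183.39 1106.13] lean45 [-442.5   998.67]
0.9 boundary [  21.42 1056.02] lean45 [-521.67  848.73]
1.2 boundary [-118.52  960.29] lean45 [-552.99  682.1 ]
```

Request:
step_arm(commands=[[[-40,0,45],0,0],[[-50,0,30],0,0],[[-50,0,20],0,0],[[-30,0,0],0,0],[[-30,0,0],0,0],[[-20,0,0],0,0],[[-20,0,0],0,0],[[-20,0,0],0,0],[[-20,0,-10],0,0]])

```text
clock: 16.42
eef_pos: [779.0, -12.5, 843.4]
tcp_rot: [3.132, -0.014, 3.142]
contact_force: [0.4, -0.9, -0.9]
opening: -0.002
```

Run:
```python
from h import *
q=sense(); print(q["qpos"].round(3))
```

```text
[-0.02   0.745  0.059  0.012  2.352 -1.582]
```

Request:
step_arm(commands=[[[-42,0,-42],0,0],[[-42,0,-42],0,0],[[-42,0,-42],0,0],[[-42,0,-42],0,0],[[-42,0,-42],0,0]])

```text
clock: 17.05
eef_pos: [763.4, -11.6, 896.3]
tcp_rot: [3.134, 0.185, 3.139]
contact_force: [-0.1, -0.3, -0.5]
opening: 0.002
```

Run:
```python
from h import *
q=sense(); print(q["qpos"].round(3))
```

```text
[-0.019  0.679  0.058  0.013  2.22  -1.58 ]
```

Request:
step_arm(commands=[[[-50,0,-32],0,0],[[-50,0,-32],0,0],[[-54,0,-26],0,0],[[-54,0,-26],0,0],[[-57,0,-20],0,0],[[-57,0,-20],0,0]])

```text
clock: 17.8
eef_pos: [794.1, -9.6, 919.5]
tcp_rot: [3.135, 0.441, 3.138]
contact_force: [-0.5, 0.9, -0.8]
opening: 0.0
```

Run:
```python
from h import *
q=sense(); print(q["qpos"].round(4))
```

```text
[-0.0164  0.6655  0.0582  0.0127  1.9771 -1.5773]
```

Request:
step_arm(commands=[[[-60,0,-12],0,0],[[-60,0,-10],0,0],[[-60,0,-8],0,0],[[-60,0,-6],0,0],[[-60,0,-4],0,0],[[-60,0,0],0,0],[[-60,0,0],0,0]])

```text
clock: 18.68
eef_pos: [865.2, -7.8, 922.4]
tcp_rot: [3.135, 0.752, 3.136]
contact_force: [0.7, -0.2, -0.3]
opening: -0.004
```

Run:
```python
from h import *
q=sense(); print(q["qpos"].round(4))
```

```text
[-0.0129  0.7016  0.0582  0.0112  1.6296 -1.5755]
```

```bash
cat > ik.py <<'E'
import numpy as np
from scipy.spatial.transform import Rotation as Ro
from scipy.optimize import least_squares
h,L1,L2,e,d=296.45,567.29,494.37,58.45,170.97
def fk(q,s4=1,s6=1):
    R1=Ro.from_euler('ZY',[q[0],q[1]]);p=np.array([0,0,h])+R1.apply([0,0,L1])
    R2=R1*Ro.from_euler('Y',q[2]);p=p+R2.apply([e,0,L2])
    R3=R2*Ro.from_euler('ZYZ',[s4*q[3],q[4],s6*q[5]]);return p+R3.apply([0,0,d]),R3
lo=np.array([-2.63,-.92,.06,-1.3,0,-3.02]);hi=np.array([2.63,2.1,2.66,4.44,2.69,3.02])
E
python3 - <<'E'
from ik import *
from rig import sense
np.set_printoptions(precision=3,suppress=True)
S=[([-.4396,.2488,1.71968,.0263,1.14868,-1.9905],[524.6,-240.6,430.1],[3.1294,.0322,3.1110])]
S.append((sense()["qpos"],sense()["eef_pos"],sense()["tcp_rot"]))
for s4 in(1,-1):
  for s6 in(1,-1):
    for q,p,r in S:
      P,R=fk(q,s4,s6); print(s4,s6,P-p,"z",R.apply([0,0,1]),Ro.from_euler('xyz',r).apply([0,0,1]),"toolframe twist",(R.inv()*Ro.from_euler('xyz',r)).as_rotvec())
E
```

```text
1 1 [-0.678 -1.264 -0.047] z [ 0.032  0.011 -0.999] [ 0.033  0.011 -0.999] toolframe twist [ 0.    -0.     1.571]
1 1 [ 0.611 -1.489  0.697] z [ 0.683  0.002 -0.73 ] [ 0.683  0.002 -0.73 ] toolframe twist [ 0.    -0.     1.571]
1 -1 [-0.678 -1.264 -0.047] z [ 0.032  0.011 -0.999] [ 0.033  0.011 -0.999] toolframe twist [-0.   -0.   -2.41]
1 -1 [ 0.611 -1.489  0.697] z [ 0.683  0.002 -0.73 ] [ 0.683  0.002 -0.73 ] toolframe twist [-0.    0.   -1.58]
-1 1 [-4.169 -8.687 -0.047] z [ 0.012 -0.032 -0.999] [ 0.033  0.011 -0.999] toolframe twist [-0.019 -0.05   1.592]
-1 1 [ 0.562 -5.303  0.697] z [ 0.683 -0.02  -0.73 ] [ 0.683  0.002 -0.73 ] toolframe twist [-0.017 -0.018  1.569]
-1 -1 [-4.169 -8.687 -0.047] z [ 0.012 -0.032 -0.999] [ 0.033  0.011 -0.999] toolframe twist [-0.044  0.043 -2.388]
-1 -1 [ 0.562 -5.303  0.697] z [ 0.683 -0.02  -0.73 ] [ 0.683  0.002 -0.73 ] toolframe twist [-0.018  0.018 -1.581]
```

```bash
cat > path.py <<'E'
from ik import *
from rig import sense
np.set_printoptions(precision=2,suppress=True)
def follow(W,q,Rt,n=12,show=3):
    p=fk(q)[0]
    for w in W:
        w=np.array(w,float);print("->",w)
        for i,k in enumerate(np.linspace(1/n,1,n)):
            g=p+(w-p)*k
            def f(x):
                P,R=fk(x);return np.r_[(P-g)/100,(R.inv()*Rt).as_rotvec()*2,1e-3*(x-q)]
            q=least_squares(f,np.clip(q,lo+1e-4,hi-1e-4),bounds=(lo,hi)).x
            P,R=fk(q)
            if i%show==show-1: print(P.round(),q,"err",np.abs(P-g).max().round(1),np.linalg.norm((R.inv()*Rt).as_rotvec()).round(3))
        p=w
    return q
E
python3 - <<'E'
from path import *
q=sense()["qpos"];R=fk(q)[1]
follow([(600,-8,650),(400,-227,450),(312,-227,292),(530,-222,292)],q,R)
E
```

```text
-> [600.  -8. 650.]
[799.  -9. 855.] [-0.01  0.38  0.76  0.01  1.26 -1.58] err 0.0 0.0
[733.  -9. 787.] [-0.01  0.22  1.11  0.01  1.06 -1.58] err 0.0 0.0
[666.  -8. 718.] [-0.02  0.09  1.4   0.02  0.9  -1.59] err 0.0 0.0
[600.  -8. 650.] [-0.02 -0.01  1.64  0.02  0.76 -1.59] err 0.0 0.0
-> [ 400. -227.  450.]
[550. -63. 600.] [-0.14 -0.07  1.8   0.16  0.67 -1.8 ] err 0.0 0.0
[ 500. -117.  550.] [-0.3  -0.11  1.94  0.36  0.61 -2.09] err 0.0 0.0
[ 450. -172.  500.] [-0.48 -0.11  2.06  0.6   0.59 -2.45] err 0.0 0.0
[ 400. -227.  450.] [-0.68 -0.08  2.14  0.84  0.62 -2.83] err 0.0 0.0
-> [ 312. -227.  292.]
[ 378. -227.  411.] [-0.72 -0.05  2.22  0.97  0.58 -3.01] err 0.0 0.0
[ 358. -225.  376.] [-0.73 -0.02  2.27  0.95  0.54 -3.02] err 4.8 0.068
[ 338. -223.  342.] [-0.74  0.01  2.32  0.93  0.49 -3.02] err 10.3 0.141
[ 318. -222.  308.] [-0.76  0.05  2.36  0.9   0.44 -3.02] err 16.3 0.216
-> [ 530. -222.  292.]
[ 371. -222.  306.] [-0.66  0.13  2.3   0.97  0.39 -3.02] err 13.6 0.185
[ 425. -222.  303.] [-0.59  0.2   2.22  1.02  0.36 -3.02] err 10.8 0.155
[ 479. -222.  300.] [-0.53  0.27  2.14  1.07  0.33 -3.02] err 8.2 0.124
[ 533. -221.  298.] [-0.48  0.33  2.06  1.11  0.31 -3.02] err 5.7 0.091
```

Request:
step_arm(commands=[[[40,0,0],0,0],[[50,0,0],0,0],[[40,0,0],0,0],[[0,0,0],0.185,0],[[0,0,0],0.185,0],[[0,0,0],0.185,0],[[0,0,0],0.185,0],[[0,0,0],0.185,0],[[0,0,0],0.185,0],[[0,0,0],0.185,0],[[0,0,0],0.185,0],[[0,0,0],0.185,0],[[0,0,0],0.185,0],[[0,0,0],0.185,0],[[0,0,0],0.185,0],[[0,0,0],0.185,0],[[0,0,0],0.185,0],[[0,0,0],0.185,0],[[0,0,0],0.185,0],[[0,0,0],0.185,0]])

```text
clock: 21.18
eef_pos: [795.0, -6.7, 916.6]
tcp_rot: [-3.077, -0.879, -0.081]
contact_force: [-0.1, -1.2, -0.4]
opening: 0.003
```

```bash
cat > st.py <<'E'
from ik import *
from rig import sense
np.set_printoptions(precision=3,suppress=True)
q=sense();R=Ro.from_euler('xyz',q["tcp_rot"]);M=R.as_matrix();p=q["eef_pos"]
print("t",q["clock"],"p",p,"rot",q["tcp_rot"],"q",q["qpos"],"F",q["contact_force"])
print("x,y,z axes",M.T.tolist() if 0 else M.T,"tip",p+173*M[:,2])
import sys
if len(sys.argv)>3: print("tool delta to TCP target",M.T@(np.array(sys.argv[1:4],float)-p))
E
python3 st.py 400 -227 450
python3 - <<'E'
from path import *
q=sense()["qpos"];R=fk(q)[1]
follow([(400,-227,450),(312,-227,292),(530,-222,292)],q,R,show=6)
E
```

```text
t 21.175 p [794.978  -6.732 916.587] rot [-3.077 -0.879 -0.081] q [-0.013  0.378  0.656  0.013  1.226  1.61 ] F [-0.062 -1.186 -0.364]
x,y,z axes [[ 0.636 -0.052  0.77 ]
 [-0.031 -0.999 -0.041]
 [ 0.771  0.002 -0.636]] tip [928.409  -6.402 806.473]
tool delta to TCP target [-599.085  251.516   -8.079]
-> [ 400. -227.  450.]
[ 598. -118.  684.] [-0.25 -0.02  1.62  0.3   0.7   1.23] err 0.0 0.0
[ 400. -227.  450.] [-0.7  -0.08  2.18  1.11  0.59  0.09] err 0.0 0.0
-> [ 312. -227.  292.]
[ 356. -227.  371.] [-0.79  0.    2.33  1.41  0.59 -0.33] err 0.0 0.0
[ 312. -227.  292.] [-0.9   0.16  2.45  1.72  0.66 -0.81] err 0.0 0.0
-> [ 530. -222.  292.]
[ 421. -225.  292.] [-0.66  0.25  2.3   1.89  0.52 -0.77] err 0.0 0.0
[ 530. -222.  292.] [-0.51  0.36  2.12  1.93  0.42 -0.68] err 0.0 0.0
```

Request:
step_arm(commands=[[[0,0,0],-0.05,0],[[-25,10,0],0,0],[[-45,19,0],0,0],[[-45,19,0],0,0],[[-45,19,0],0,0],[[-45,19,0],0,0],[[-45,19,0],0,0],[[-45,19,0],0,0],[[-45,19,0],0,0],[[-45,19,0],0,0],[[-45,19,0],0,0],[[-45,19,0],0,0],[[-45,19,0],0,0],[[-30,12,0],0,0]])

```text
clock: 22.92
eef_pos: [470.0, -250.5, 516.3]
tcp_rot: [3.093, -0.982, 0.032]
contact_force: [-0.5, 0.6, -0.1]
opening: 0.002
```

```bash
python3 st.py 325 -227 400
```

```text
t 22.925 p [ 470.043 -250.454  516.278] rot [ 3.093 -0.982  0.032] q [-0.647 -0.032  2.015  1.115  0.569  0.117] F [-0.541  0.639 -0.084]
x,y,z axes [[ 0.555  0.018  0.832]
 [-0.008 -1.     0.027]
 [ 0.832 -0.022 -0.555]] tip [ 613.934 -254.192  420.306]
tool delta to TCP target [-176.793  -25.386  -56.639]
```

Request:
step_arm(commands=[[[-20,-3,-8],0,0],[[-27,-4,-10],0,0],[[-27,-4,-10],0,0],[[-27,-4,-10],0,0],[[-27,-4,-10],0,0],[[-27,-4,-10],0,0],[[-20,-3,-7],0,0],[[0,0,0],0,0]])

```text
clock: 23.92
eef_pos: [328.6, -243.4, 422.8]
tcp_rot: [3.015, -1.01, 0.085]
contact_force: [0.4, -0.5, 0.3]
opening: 0.003
```

```bash
python3 st.py 306 -224 290;  python3 - <<'E'
from path import *
q=sense()["qpos"];R=fk(q)[1];z=R.apply([0,0,1]);T=lambda x,y,zz:np.array([x,y,zz])-173*z
follow([T(440,-227,165),T(655,-222,165)],q,R,show=4)
E
```

```text
t 23.925 p [ 328.569 -243.432  422.764] rot [ 3.015 -1.01   0.085] q [-0.907 -0.103  2.327  1.452  0.693 -0.461] F [ 0.396 -0.487  0.317]
x,y,z axes [[ 0.53   0.045  0.847]
 [-0.022 -0.997  0.067]
 [ 0.848 -0.055 -0.528]] tip [ 475.198 -252.865  331.442]
tool delta to TCP target [-123.487  -27.833   49.895]
-> [ 293.37 -217.57  256.32]
[ 317. -236.  368.] [-0.92 -0.01  2.41  1.66  0.7  -0.74] err 0.0 0.0
[ 305. -227.  312.] [-0.94  0.13  2.49  1.88  0.75 -1.05] err 0.0 0.0
[ 293. -218.  256.] [-0.95  0.31  2.55  2.08  0.85 -1.35] err 0.0 0.0
-> [ 508.37 -212.57  256.32]
[ 365. -216.  256.] [-0.75  0.34  2.46  2.25  0.77 -1.33] err 0.0 0.0
[ 437. -214.  256.] [-0.61  0.38  2.35  2.37  0.68 -1.31] err 0.0 0.0
[ 508. -213.  256.] [-0.51  0.43  2.22  2.44  0.6  -1.29] err 0.0 0.0
```

Request:
step_arm(commands=[[[-15,-4,-12],0.04,0],[[-20,-4,-10],0.04,0],[[-20,-4,6],0,0],[[-20,-4,12],0,0],[[-20,-4,12],0,0],[[-15,-4,10],0,0],[[0,0,0],0,0]])

```text
clock: 24.8
eef_pos: [298.6, -234.6, 331.3]
tcp_rot: [3.089, -1.032, -0.025]
contact_force: [0.0, 0.5, 0.6]
opening: -0.003
```

```bash
python3 st.py 293 -218 256
```

```text
t 24.8 p [ 298.55  -234.623  331.312] rot [ 3.089 -1.032 -0.025] q [-0.971  0.074  2.474  1.812  0.754 -0.917] F [0.016 0.463 0.569]
x,y,z axes [[ 0.513 -0.013  0.858]
 [-0.07  -0.997  0.027]
 [ 0.855 -0.074 -0.513]] tip [ 446.529 -247.359  242.604]
tool delta to TCP target [-67.684 -18.226  32.645]
```

Request:
step_arm(commands=[[[-14,-5,5],0,0],[[-14,-5,7],0,0],[[-14,-5,7],0,0],[[-10,-4,6],0,0],[[-6,-3,4],0,0],[[0,0,0],0,0]])

```text
clock: 25.55
eef_pos: [304.3, -224.4, 273.2]
tcp_rot: [3.057, -1.046, 0.005]
contact_force: [-0.1, -0.6, 0.0]
opening: 0.002
```

```bash
python3 st.py 293 -218 256
python3 - <<'E'
from h import *
import cv2
t=grab_frame("top");s=grab_frame("side")
o=np.hstack([cv2.resize(t[110:270,310:440],(400,492)),cv2.resize(s[100:260,230:360],(400,492))])
cv2.imwrite("pics/c5.png",o)
E
```

```text
t 25.55 p [ 304.316 -224.382  273.173] rot [ 3.057 -1.046  0.005] q [-0.933  0.266  2.526  2.094  0.841 -1.27 ] F [-0.122 -0.574  0.038]
x,y,z axes [[ 0.501  0.003  0.865]
 [-0.068 -0.997  0.042]
 [ 0.863 -0.08  -0.499]] tip [ 453.578 -238.223  186.811]
tool delta to TCP target [-20.516  -6.318  -1.701]
```

View pics/c5.png

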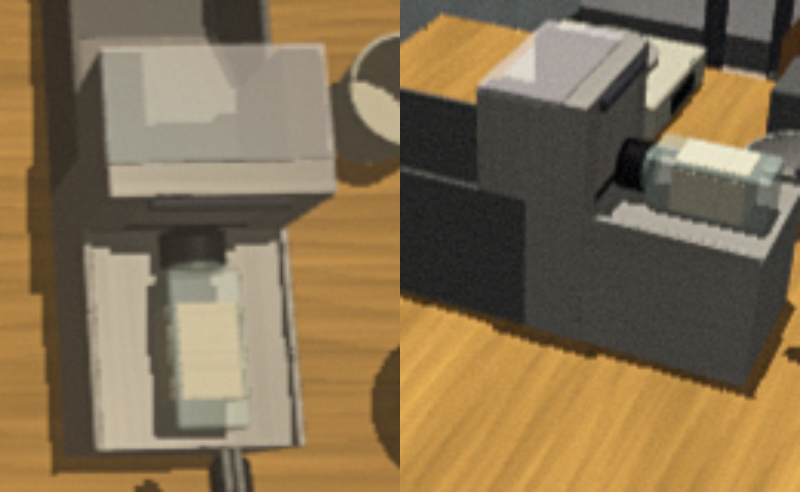

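Request:
step_arm(commands=[[[-8,-4,0],0,0],[[-8,-4,0],0,0],[[-6,-3,3],0.02,0],[[0,0,0],0.02,0]])

```text
clock: 26.15
eef_pos: [296.6, -214.1, 252.7]
tcp_rot: [3.123, -1.051, -0.074]
contact_force: [0.6, 0.8, 0.4]
opening: 0.001
```

```bash
python3 st.py 293 -218 256
```

```text
t 26.15 p [ 296.592 -214.104  252.717] rot [ 3.123 -1.051 -0.074] q [-0.933  0.335  2.561  2.172  0.899 -1.348] F [0.61  0.785 0.418]
x,y,z axes [[ 0.495 -0.037  0.868]
 [-0.09  -0.996  0.009]
 [ 0.864 -0.082 -0.496]] tip [ 446.101 -228.339  166.847]
tool delta to TCP target [ 1.214  4.232 -4.413]
```

Request:
step_arm(commands=[[[9,-2,15],0,0],[[9,-2,15],0,0],[[9,-2,15],0,0],[[9,-2,15],0,0],[[0,0,0],0,0]])

```text
clock: 26.78
eef_pos: [368.3, -212.2, 253.6]
tcp_rot: [3.136, -1.048, -0.089]
contact_force: [0.1, 0.2, -0.1]
opening: 0.001
```

```bash
python3 st.py 293 -218 256
```

```text
t 26.775 p [ 368.3   -212.22   253.631] rot [ 3.136 -1.048 -0.089] q [-0.733  0.358  2.466  2.346  0.808 -1.314] F [ 0.077  0.203 -0.07 ]
x,y,z axes [[ 0.497 -0.044  0.867]
 [-0.094 -0.996  0.003]
 [ 0.863 -0.083 -0.499]] tip [ 517.548 -226.506  167.317]
tool delta to TCP target [-35.113  12.814 -65.666]
```

Request:
step_arm(commands=[[[9,-2,15],0,0],[[9,-2,15],0,0],[[9,-2,15],0,0],[[9,-2,15],0,0],[[9,-2,15],0,0],[[9,-2,15],0,0],[[0,0,0],0,0]])

```text
clock: 27.65
eef_pos: [478.4, -209.6, 255.0]
tcp_rot: [3.14, -1.047, -0.094]
contact_force: [-0.9, 0.0, 1.2]
opening: -0.001
```

```bash
python3 st.py 293 -218 256
python3 - <<'E'
from h import *
import cv2
t=grab_frame("top");s=grab_frame("side")
o=np.hstack([cv2.resize(t[30:260,310:440],(300,531)),cv2.resize(s[90:220,170:360],(500,342))[:,:] if 0 else cv2.copyMakeBorder(cv2.resize(s[90:220,170:360],(500,342)),0,189,0,0,0)])
cv2.imwrite("pics/c6.png",o)
E
```

```text
t 27.65 p [ 478.37  -209.611  255.049] rot [ 3.14  -1.047 -0.094] q [-0.536  0.419  2.289  2.506  0.672 -1.279] F [-0.882  0.042  1.233]
x,y,z axes [[ 0.498 -0.047  0.866]
 [-0.095 -0.996  0.001]
 [ 0.862 -0.082 -0.5  ]] tip [ 627.5   -223.826  168.521]
tool delta to TCP target [ -91.096   25.873 -159.58 ]
```

View pics/c6.png

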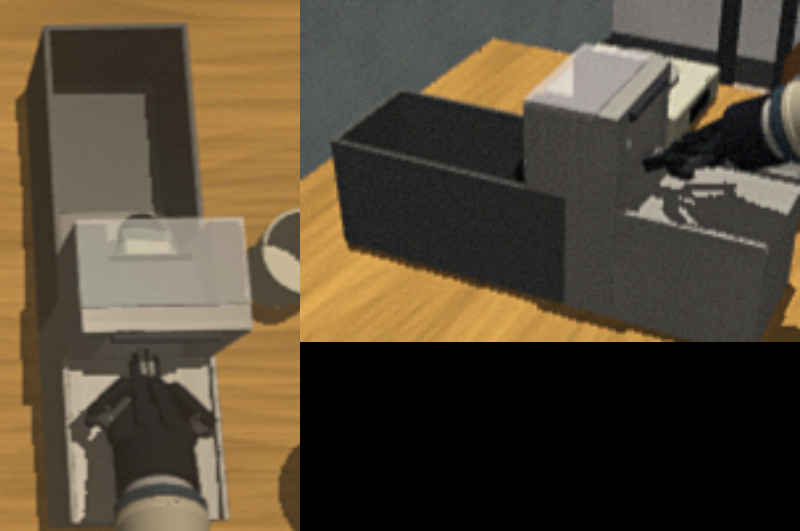

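Shaker is inside, its cap showing at the hood's back edge (140,215); the gripper is still outside, its knuckles about 45 mm behind the tip, so there is room to push ~30 mm more.

Request:
step_arm(commands=[[[7,-2,12],0,0],[[7,-2,12],0,0],[[0,0,0],0,0],[[0,0,0],0,0]])

```text
clock: 28.25
eef_pos: [506.0, -208.1, 254.2]
tcp_rot: [-3.141, -1.044, -0.097]
contact_force: [-1.3, 0.0, 0.1]
opening: -0.001
```

```bash
python3 st.py 293 -218 256
python3 - <<'E'
from h import *
import cv2
t=grab_frame("top")
cv2.imwrite("pics/c7.png",cv2.resize(t[30:260,310:440],(330,584)))
E
```

```text
t 28.25 p [ 505.972 -208.112  254.227] rot [-3.141 -1.044 -0.097] q [-0.498  0.44   2.241  2.537  0.636 -1.273] F [-1.291  0.012  0.053]
x,y,z axes [[ 0.501 -0.049  0.864]
 [-0.096 -0.995 -0.   ]
 [ 0.86  -0.083 -0.503]] tip [ 654.797 -222.459  167.197]
tool delta to TCP target [-104.623   30.318 -183.283]
```

View pics/c7.png

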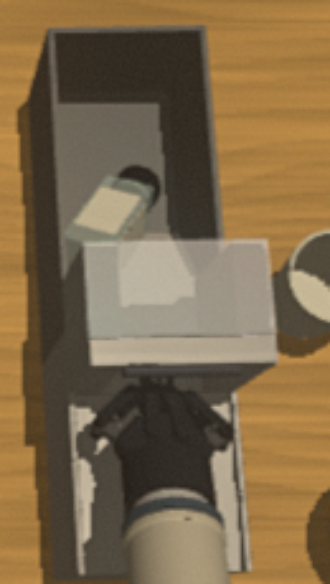

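The jar has slid into the tub (label at (105,210)). I'll withdraw straight back.

Request:
step_arm(commands=[[[-5,1,-8],0,0],[[-9,2,-15],0,0],[[-10,2,-17],0,0],[[-10,2,-17],0,0],[[-10,2,-17],0,0],[[-10,2,-17],0,0],[[-10,2,-17],0,0],[[-10,2,-17],0,0],[[-8,2,-14],0,0],[[0,0,0],0,0],[[20,0,0],0,0],[[30,0,0],0,0],[[0,0,0],0,0],[[0,0,0],0,0]])

```text
clock: 30.05
eef_pos: [354.7, -210.8, 297.5]
tcp_rot: [-3.136, -1.043, -0.106]
contact_force: [0.5, 1.2, -1.4]
opening: -0.0
```

```bash
python3 st.py 293 -218 256
python3 - <<'E'
from h import *
import cv2
t=grab_frame("top");s=grab_frame("side")
cv2.imwrite("pics/c8.png",np.hstack([cv2.resize(t[30:260,310:440],(330,584)),cv2.copyMakeBorder(cv2.resize(s[90:220,170:360],(460,315)),0,269,0,0,0)]))
E
```

```text
t 30.05 p [ 354.667 -210.843  297.537] rot [-3.136 -1.043 -0.106] q [-0.759  0.205  2.468  2.196  0.711 -1.13 ] F [ 0.539  1.153 -1.389]
x,y,z axes [[ 0.501 -0.053  0.864]
 [-0.101 -0.995 -0.003]
 [ 0.86  -0.086 -0.503]] tip [ 503.407 -225.701  210.448]
tool delta to TCP target [-66.381  13.453 -31.495]
```

View pics/c8.png

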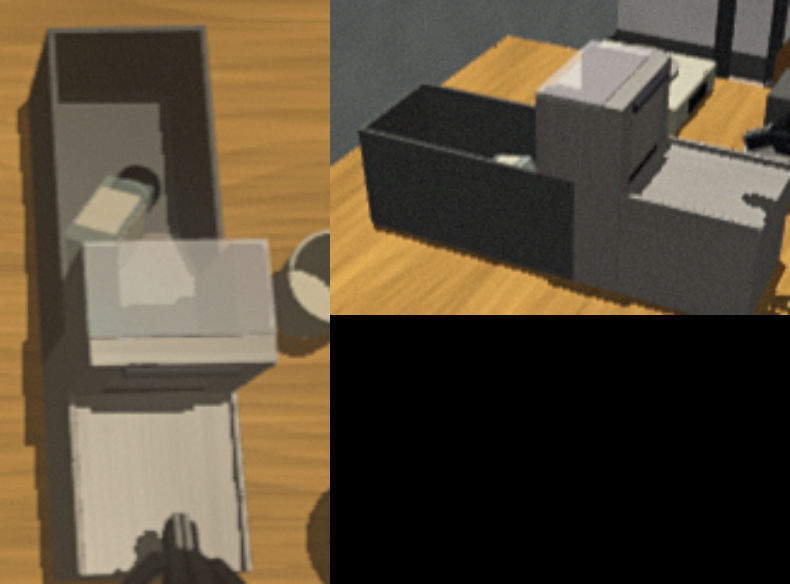

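```bash
python3 -c "
from rig import *
print(sign_off())"
```

```text
the job is handed in; nothing more can be done
None
```

The shaker is in the collecting tub, and I handed the job in at about 30 s of the 54 s allowed. I gripped it, laid it cap-first lengthways on the sill and let go. I then pushed it through the flap from behind with the closed fingers, gripping nothing.

**Leaning the tool:** the move rows cannot tilt the tool. I drove it to the edge of the arm's reach, well clear of everything, which gave a forward lean of about 43°. It drifted to about 60° by the time I pushed.

**Last checks:** in the last pictures the shaker lies in the tub, in the same place as in the picture before I withdrew. The flap looks shut as at the start, judged by eye from the two views, and the gripper is clear of the hatch. The other things near the hatch look undisturbed; I did not take a full view of the whole bench at the end. Contact force while pushing was about 1–2 N.

**Readings that disagreed:**
- **Joint 3:** it read 0.058 rad at the stretched pose, against a limit of 0.06.
- **Wrist force:** it read 48 N for a moment when the arm stopped against that limit in free space. It was back near zero at the next reading, so I took it as the jolt of stopping, not a contact.

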